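Set the tram gauge in the car boot

TASK

Take the measuring pointer with the square shank out of the stand and plug it into the square socket at the end of the telescopic tram gauge, fully home with its cap down on the head. Then squeeze the lock button on the gauge's black collar to free the arm, draw the arm out until the collar's edge stands on the third long mark of the scale (150 mm), and finish holding it right there, with the collar gripped and the button still squeezed, so that the pointer can be compared with the hole in the floor. Leave the other pointers, the star nut and the screwdriver where they are.

Things in the scene. Friction and masses are not known exactly. Their poses are not given: they have to be found in the camera images.
- gauge: Telescopic tram gauge, fixed on a magnetic base. Origin: on the floor under the outer face of its aluminium end block (scale zero); x points along the gauge the way the arm is drawn out, y level across it, z up. Behind zero (x -78 to 0 mm): base 56 mm wide with a switch on its -y side, clamp and end block, up to 102 mm high. An 18 mm square bar runs to x = 200 mm, axis 70 mm above the floor.
- gauge_tube (a joint): How far the arm is drawn out, in m: from the end block's face to the collar's near edge, the reading of the scale (0 to 0.18; starts at 0.03 to 0.07; third long mark = 0.150). Unless the button is squeezed, a spring pin locks it: it drops into slots 10 mm apart along the bar (1.3 mm of play each way). When freed, an inner spring draws it back with 2 to 2.5 N, friction 0.6 N.
- collar_edge (a point): Middle of the top of the collar's near edge (the edge that is read against the scale), 87 mm above the floor; moves with the arm, axes as the gauge's.
- collar_mid (a point): Centre of the black collar block, 44 mm long (along the gauge's x), 34 mm wide (y), 34 mm high, 70 mm above the floor; axes as the gauge's. Free space below it. With the button the collar measures 43 mm across y, squeezed 37 mm.
- lock_button (a joint): How far the lock button is squeezed in (along the gauge's -y), in m: 0 with the pin in a slot, 0.0025 while the pin stands between two slots (maybe at the start), 0.006 fully in; springs back. 4.5 N start to move it, 7.5 N press it fully; from 3 mm on the arm is free. A grip of 15 to 30 N across the collar, one finger on the button, the other on the face opposite, frees and carries the arm.
- button_face (a point): Centre of the lock button's outer face, on the +y side of the collar at its mid-length and mid-height; the button is 22 mm long, 18 mm high and stands 9 mm out of the collar (3 mm when fully in).
- socket (a point): Centre of the mouth of the square through-hole (15.6 mm wide, sides along the gauge's x and y, 2 mm chamfer) in the top of the head at the arm's outer end; 87 mm above the floor. The head is 44 x 44 mm and 34 mm high; its centre is 200 mm further along x than the collar's. It is open below.
- pointer: The pointer to use: square aluminium cap 28 x 28 mm, 32 mm high, on a square steel shank 14 x 14 mm, 40 mm long, then a thin rod with a cone tip. Origin: centre of the cap's underside; z up, x and y square to its faces; 0.1 to 0.2 kg. It hangs upright by its cap in one of the stand's three places, turned up to 0.15 rad against the stand. Plugged home, its origin lies at the socket's mouth.
- pointer_tip (a point): Point of the pointer's cone, 81 mm below its origin.
- stand: Fixed steel stand for the pointers, 188 mm (its x) by 56 mm (its y); its top plate is 105 mm above the floor with three 20 mm square holes in a row, 60 mm apart along its x (at -60, 0 and +60 mm). Origin: on the floor under its middle.
- round_pointer: Bystander: pointer with a round cap 28 mm across, 32 mm high, round shank and cone tip, in the stand. Origin: centre of the cap's underside.
- ball_pointer: Bystander: pointer with a round cap 28 mm across, 32 mm high, round shank and ball tip, in the stand. Origin: centre of the cap's underside.
- star_nut: Bystander: black plastic star nut, 62 mm across, 24 mm high, lying on the floor on the robot's side of the gauge. Origin: centre of its underside.
- screwdriver: Bystander: screwdriver lying on the floor beyond the gauge. Origin: underside of its middle.
- mark3 (a point): Third long mark, on the bar's top face at x = 150 mm of the gauge, 79 mm above the floor. Long marks (3 mm thick, across the whole bar) lie at x = 50, 100 and 150 mm, short ones every 10 mm; marks beyond the collar's near edge are hidden in the arm until drawn free. A dark locating hole in the floor at x = 372 mm is where the pointer stands at 150.
There are look-alikes about, which are no part of the job. What is shaped like the pointer but green, purple or yellow is not meant.

How it is judged:
On the way, in this order (a step that is already met when the one before it is completed fails the run):
1. the square-shank pointer is plugged fully into the socket (horizontal distance between pointer and socket below 0.003 m and z of pointer in the frame of socket between -0.004 and 0.003 m and angle between the z axis of pointer and the z axis of socket, either way round below 0.06 rad), for 0.2 s.
2. the lock button is squeezed in (value of joint lock_button above 0.003 m and contact force between the fingers and gauge above 2 N), for 0.1 s.
At the end, for the whole second after the job is handed in: The arm rests within 4 mm of the third long mark (0.146 to 0.154), held by the gripper (over 2 N) with the lock button squeezed in over 3 mm; the square pointer sits fully home in the socket (within 3 mm in height and sideways, upright within 0.06 rad) (all of step 1 and all of step 2 and value of joint gauge_tube between 0.146 and 0.154 m and velocity of joint gauge_tube between -0.01 and 0.01 m/s); the arm keeps its last pose, push and grip.
It fails at once if a round pointer is moved from its place (distance of any of round_pointer, ball_pointer from where it was at the start of the episode above 0.02 m).
It fails at once if the star nut or the screwdriver is moved (distance of any of star_nut, screwdriver from where it was at the start of the episode above 0.03 m).
It also fails if it takes over 54 s, if anything falls off the work surface, if the arm or the gripper's body presses on something with over 40 N, if the wrist force passes 120 N, or if a joint passes its speed limit or range.

ROBOT

A 6-joint arm with a two-finger parallel gripper is mounted at the origin on the work surface. World frame = base frame: x ahead of the robot, y to its left, z up, the work surface at z = 0. Lengths are in m, angles in rad, forces in N, time in s.
With the tool pointing down it reaches from about 0.3 to 0.85 m from the base axis. Payload 4.2 kg.
Tool frame: the origin (TCP) lies between the finger pads; the fingertips stand 25 mm ahead of it and the grasp point (between the pads) lies 6 mm ahead of it; z points along the fingers, y is the line along which they close (so a half turn about z gives the same grasp; the last joint's range is limited). The gripper opens to 91 mm and grips with 3 to 60 N. Pads are 32 mm wide; open, the fingers measure 118 mm over their backs; the gripper's body (76 mm by 178 mm) begins 60 mm behind the grasp point.
Start: joints at [1.146, 0.32, 1.565, -0, 1.257, -0.02], TCP at [0.226, 0.529, 0.2] pointing down, gripper open.
Joint ranges: [-3.11, 3.11], [-0.84, 2.01], [0.21, 2.61], [-1.34, 4.49], [0.05, 2.63], [-2.56, 2.56]. Speed limits (rad/s): [2.57, 2.57, 3.14, 3.14, 3.14, 3.14].

INTERFACE

Orientations are given as a unit quaternion [w, x, y, z].
In Python, from plant import readout, vision, workorder gives the robot as it stands. The module is installed in compiled form; this text tells all that it offers.
- The arm moves only by the shell command python3 -m creep 'ROWS' [FORCE]. ROWS is a JSON object of lists of equal length, an entry for each row: "linear": the shift along the tool's x, y, z in cm, a list of three; "dr": the turn, a rotation vector about the tool's x, y, z in degrees, a list of three; "gripper": the opening, from 0 (shut) to 1 (fully open). In form: {"linear": [[x, y, z], ...], "dr": [[ax, ay, az], ...], "gripper": [gripper, ...]}. A call has 1 to 20 rows; each row shifts and turns the commanded pose from where the row before left it, along the tool's axes as they then stand; what a row does not reach is not made up. A row lasts 1/8 s, in which the tool goes at most 62.5 mm and 10.7 degrees, less where a joint would pass 70% of its speed; a pose out of reach is approached as far as the arm can. A call is refused whole if a number of a shift passes 6.25 or a number of a turn 10.7, either way. A call with a gripper value outside its range is refused whole. The fingers move at their own pace and stop on an object; FORCE is the grip in N (left out, the last holds). Time passes only in rows, so rows that do not move let the fingers close. It gives the time, the measured TCP pose, the force, the opening and the grip force at its end, in the units of the state.
- readout.get_obs(): the state, without advancing time (a new reading comes with each control period).
- vision.snapshot(name): name is "side" or "top" or "wrist"; returns a dict with "pixels" (400x640x3 uint8, red, green, blue), "depth" (400x640 float32, m along the optical axis (not along the pixel's ray), 0 where there is no reading), "K" (3x3 intrinsics, pixels), "dist" ([k1, k2, p1, p2, k3] as OpenCV has them; the pictures are not rectified), "R" (3x3) and "t" (3): a world point X has camera coordinates R X + t; the wrist camera has in their place "tool_from_camera" (4x4, takes a point from camera to tool coordinates, whose origin is the TCP and whose axes are the flange's). Camera axes: x right, y down, z forward; pixel columns grow to the right and rows downward; lengths in m; the calibration is good to about 2 mm. A picture is of the moment at which its call begins: read the wrist's pose just before it.
- workorder.hand_in(): hands the job in; it is judged then, once.
The state is a dict: "time": time; "joints": joint angles; "joint_velocities": joint speeds; "joint_torque": joint torques, N m; "eef_pos": TCP position; "ee_rot": TCP orientation; "wrist_force": force on the tool from outside, world axes, zero at the start; "ft_torque": the same for the moment, N m; "width": finger opening in m; "grasp_force": force on a finger pad.
Only numpy, scipy, OpenCV 4.12 (cv2) and the standard library are available. Lean on these libraries where they do the work, as an engineer would, in place of code of your own. Each camera call takes 0.05 s, during which the arm holds its last target. There are 200 camera calls.

## Working session

There is one attempt and no reset: what is moved stays moved. The work goes in short steps, Python scripts to look and compute and a shell command to move; the robot and the scene stay as the last step left them, time stands still between calls to the robot, and variables do not carry over. Pictures are saved under pics/ and viewed, at most 10 in all, crops included, and the job is handed in when it is done.

```bash
mkdir -p pics; cat > h.py <<'E'
import numpy as np, cv2, json
from plant import readout, vision, workorder
from scipy.spatial.transform import Rotation as Ro
def pose(o=None):
    o=o or readout.get_obs(); q=o["ee_rot"]
    T=np.eye(4); T[:3,:3]=Ro.from_quat([q[1],q[2],q[3],q[0]]).as_matrix(); T[:3,3]=o["eef_pos"]; return T
def snap(n):
    T=pose(); s=vision.snapshot(n)
    if n=="wrist": C=T@np.array(s["tool_from_camera"])
    else:
        C=np.eye(4); R=np.array(s["R"]); C[:3,:3]=R.T; C[:3,3]=-R.T@np.array(s["t"])
    s["C"]=C; return s
def plane(s,uv,z):
    p=cv2.undistortPoints(np.array(uv,float).reshape(-1,1,2),np.array(s["K"]),np.array(s["dist"]))[:,0]
    d=np.c_[p,np.ones(len(p))]@s["C"][:3,:3].T; o=s["C"][:3,3]
    return o+d*((z-o[2])/d[:,2])[:,None]
def cloud(s):
    v,u=np.mgrid[0:400,0:640]; p=cv2.undistortPoints(np.c_[u.ravel(),v.ravel()].astype(float).reshape(-1,1,2),np.array(s["K"]),np.array(s["dist"]))[:,0]
    d=s["depth"].ravel()[:,None]; X=np.c_[p,np.ones(len(p))]*d@s["C"][:3,:3].T+s["C"][:3,3]
    X[d[:,0]==0]=np.nan; return X.reshape(400,640,3)
def save(s,n): cv2.imwrite("pics/"+n+".png",s["pixels"][:,:,::-1])
E
python3 - <<'E'
from h import *
for n in ("top","side"):
    s=snap(n); save(s,n+"0"); print(n,s["C"].round(3).tolist(),(s["depth"]>0).mean())
    np.savez(n+"0.npz",X=cloud(s),px=s["pixels"])
print(readout.get_obs())
E
```

```text
top [[-0.026, -0.99, 0.135, 0.359], [-1.0, 0.027, 0.003, 0.192], [-0.007, -0.135, -0.991, 1.393], [0.0, 0.0, 0.0, 1.0]] 0.99637109375
side [[-1.0, 0.008, 0.027, 0.513], [-0.02, 0.497, -0.868, 1.134], [-0.02, -0.868, -0.497, 0.661], [0.0, 0.0, 0.0, 1.0]] 0.99592578125
{'time': 0.1, 'joints': array([ 1.14600028e+00,  3.20198849e-01,  1.56551902e+00, -3.33559204e-05,
        1.25738640e+00, -1.99779823e-02]), 'joint_velocities': array([ 0.00155317,  0.00012414, -0.00165153, -0.00014826,  0.00172074,
        0.0023197 ]), 'joint_torque': array([-7.86595010e-04, -4.13335347e+01, -2.32505357e+01,  7.28307758e-02,
        4.22851718e-02, -6.58045360e-05]), 'eef_pos': array([0.22627527, 0.52811214, 0.19963585]), 'ee_rot': array([-1.51229198e-04,  2.01024657e-01,  9.79585890e-01, -7.40695349e-04]), 'wrist_force': array([ 0.43644282,  0.36678022, -0.12581201]), 'ft_torque': array([ 0.02248319, -0.03332979,  0.02165085]), 'grasp_force': 0.0, 'width': 0.09144907263303172}
```

View pics/top0.png

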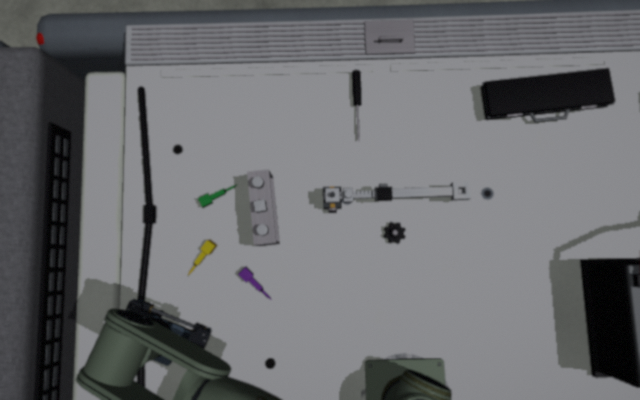

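View pics/side0.png

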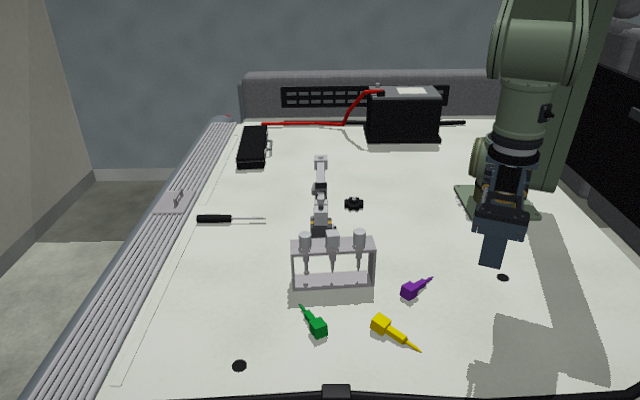

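The top view shows the stand at about (262,207), with the square cap in the middle at (260,206). The gauge base is at (332,197), the collar at (383,193), the head at (461,191) and the floor hole at (487,193). The star nut is at (394,232) and the screwdriver at (357,105). The side view agrees with this: the square cap is the middle one.

```bash
python3 - <<'E'
from h import *
z=np.load("top0.npz"); X=z["X"]; px=z["px"]; H=X[...,2]
s=snap("top")
def med(u,v,r=2):
    p=X[v-r:v+r+1,u-r:u+r+1].reshape(-1,3); return np.nanmedian(p,0).round(4)
for n,(u,v) in dict(sq=(260,206),c1=(257,182),c2=(262,230),collar=(383,193),head=(455,191),floor=(300,300),tube=(420,192),nut=(394,232)).items(): print(n,med(u,v,1))
# masks
def cc(m,box,zz):
    u0,v0,u1,v1=box; M=np.zeros(m.shape,np.uint8); M[v0:v1,u0:u1]=m[v0:v1,u0:u1]
    c=max(cv2.findContours(M,cv2.RETR_EXTERNAL,cv2.CHAIN_APPROX_NONE)[0],key=cv2.contourArea)
    r=cv2.minAreaRect(c); b=plane(s,cv2.boxPoints(r),zz); 
    e=[np.linalg.norm(b[i]-b[(i+1)%4]).round(4) for i in range(2)]
    print(box,r,"ctr",b.mean(0).round(4),"sides",e,"ang",[np.degrees(np.arctan2(*(b[i+1]-b[i])[[1,0]])).round(1) for i in range(2)])
cap=(H>0.12)&(H<0.16)
for b in ((245,165,275,194),(245,194,276,219),(245,219,280,245)): cc(cap,b,0.137)
cc((H>0.09)&(H<0.12)|cap,(235,160,290,255),0.105)
dark=px.max(2)<70
cc(dark&(H>0.04),(370,180,396,206),0.087)
cc((H>0.06)&(H<0.1),(446,178,475,205),0.087)
cc(dark&(H<0.03),(476,183,500,205),0.0)
cc((H>0.06),(372,178,475,205),0.085)
E
python3 - <<'E'
import cv2
a=cv2.imread('pics/top0.png')[160:250,235:505]
cv2.imwrite('pics/top0c.png',cv2.resize(a,None,fx=2.9,fy=2.9,interpolation=cv2.INTER_CUBIC))
E
```

```text
sq [0.4998 0.3537 0.1349]
c1 [0.5604 0.3604 0.1359]
c2 [0.4404 0.3489 0.1376]
collar [0.5303 0.0428 0.088 ]
head [ 0.5307 -0.142   0.0872]
floor [ 0.2595  0.267  -0.0006]
tube [ 0.5314 -0.0534  0.08  ]
nut [0.4328 0.0113 0.0273]
(245, 165, 275, 194) ((257.5000305175781, 181.5), (11.31370735168457, 9.899495124816895), 45.0) ctr [0.5611 0.3591 0.137 ] sides [np.float64(0.0246), np.float64(0.0286)] ang [np.float64(-45.6), np.float64(-136.4)]
(245, 194, 276, 219) ((259.719970703125, 205.03997802734375), (11.879395484924316, 11.596552848815918), 81.8698959350586) ctr [0.5021 0.3541 0.137 ] sides [np.float64(0.0286), np.float64(0.0296)] ang [np.float64(-83.3), np.float64(-172.6)]
(245, 219, 280, 245) ((262.5, 229.0), (10.0, 11.0), 90.0) ctr [0.4428 0.3478 0.137 ] sides [np.float64(0.027), np.float64(0.0245)] ang [np.float64(-91.6), np.float64(179.4)]
(235, 160, 290, 255) ((261.15570068359375, 206.534912109375), (73.91049194335938, 22.781618118286133), 84.20720672607422) ctr [0.5028 0.3547 0.105 ] sides [np.float64(0.0581), np.float64(0.1885)] ang [np.float64(-85.7), np.float64(-175.0)]
(370, 180, 396, 206) ((383.0, 193.0), (14.0, 16.0), 90.0) ctr [0.5304 0.043  0.087 ] sides [np.float64(0.0412), np.float64(0.0363)] ang [np.float64(-91.6), np.float64(177.5)]
(446, 178, 475, 205) ((458.0, 190.0), (18.0, 24.0), 90.0) ctr [ 0.533  -0.1495  0.087 ] sides [np.float64(0.0614), np.float64(0.0467)] ang [np.float64(-91.6), np.float64(176.3)]
(476, 183, 500, 205) ((487.0, 193.0), (6.0, 6.0), 90.0) ctr [ 0.5341 -0.2506  0.    ] sides [np.float64(0.0163), np.float64(0.0166)] ang [np.float64(-91.6), np.float64(176.0)]
(372, 178, 475, 205) ((420.96734619140625, 190.58151245117188), (18.025379180908203, 98.09915161132812), 89.22578430175781) ctr [ 0.5343 -0.0549  0.085 ] sides [np.float64(0.2524), np.float64(0.0468)] ang [np.float64(-90.8), np.float64(177.1)]
```

View pics/top0c.png

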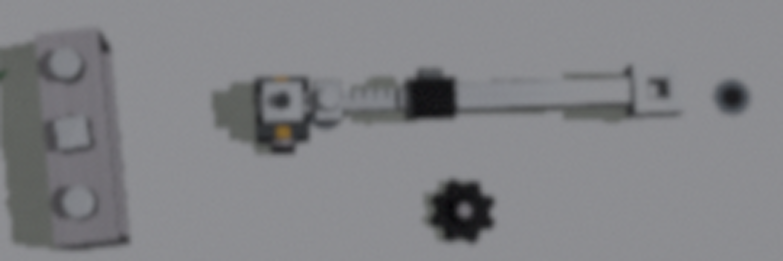

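The crop shows the gauge running to image right (world -y), with the button on its upper (+x) side. The socket is near crop (657,90). The measured sizes agree with the given ones: stand 188 x 58 mm, cap 28.6 mm, hole at y = -0.251. Next I move above the pointer.

```bash
cat >> h.py <<'E'
def go(p,yaw):  # yaw of tool y in deg; prints turn then shift in the turned tool frame
    T=pose(); y=np.radians(yaw)
    Y=np.array([np.cos(y),np.sin(y),0]); Z=np.array([0,0,-1.]); R=np.c_[np.cross(Y,Z),Y,Z]
    print("now",T[:3,3].round(4),"turn",np.degrees(Ro.from_matrix(T[:3,:3].T@R).as_rotvec()).round(2),"shift cm",(R.T@(np.array(p)-T[:3,3])*100).round(2))
E
python3 - <<'E'
from h import *
print(np.array(vision.snapshot("wrist")["tool_from_camera"]).round(3))
go([0.502,0.354,0.25],97.4)
E
```

```text
[[ 0.    -0.957 -0.29   0.082]
 [ 1.     0.    -0.    -0.001]
 [ 0.    -0.29   0.957 -0.185]
 [ 0.     0.     0.     1.   ]]
now [0.2263 0.5282 0.1998] turn [-6.000e-02 -2.000e-02 -3.059e+01] shift cm [-25.09 -20.83  -5.02]
```

```bash
python3 -m creep '{"linear":[[0,0,-2.5],[0,0,-2.5],[0,0,0],[-4,-3.4,0],[-4,-3.4,0],[-4,-3.4,0],[-4,-3.4,0],[-4,-3.4,0],[-4,-3.4,0],[-1,-0.4,0],[0,0,0]],"dr":[[0,0,-10.2],[0,0,-10.2],[0,0,-10.2],[0,0,0],[0,0,0],[0,0,0],[0,0,0],[0,0,0],[0,0,0],[0,0,0],[0,0,0]],"gripper":[1,1,1,1,1,1,1,1,1,1,1]}' 20
python3 - <<'E'
from h import *
s=snap("wrist"); save(s,"w1"); X=cloud(s); H=X[...,2]; np.savez("w1.npz",X=X,px=s["pixels"])
print(pose().round(4).tolist())
M=((H>0.125)&(H<0.15)).astype(np.uint8)
for c in cv2.findContours(M,cv2.RETR_EXTERNAL,cv2.CHAIN_APPROX_NONE)[0]:
    if cv2.contourArea(c)<200: continue
    r=cv2.minAreaRect(c); zz=np.nanmedian(H[M>0]); b=plane(s,cv2.boxPoints(r),zz)
    print(np.round(r[0],1),b.mean(0).round(4),[np.linalg.norm(b[i]-b[i+1]).round(4) for i in (0,1)],[np.degrees(np.arctan2(*(b[i+1]-b[i])[[1,0]])).round(1) for i in (0,1)])
E
```

```text
time: 1.58
eef_pos: [0.5012, 0.3544, 0.2498]
ee_rot: [-0.001, -0.064, 0.998, 0.0]
wrist_force: [-0.2, -0.4, -0.1]
width: 0.0911
grasp_force: 0.0
[[-0.9916, -0.129, -0.0012, 0.5005], [-0.129, 0.9916, 0.0002, 0.3549], [0.0012, 0.0003, -1.0, 0.25], [0.0, 0.0, 0.0, 1.0]]
[319. 241.] [0.5586 0.3611 0.1377] [np.float64(0.0261), np.float64(0.0315)] [np.float64(97.3), np.float64(8.0)]
[321.  189.5] [0.4999 0.3557 0.1377] [np.float64(0.0268), np.float64(0.0293)] [np.float64(97.3), np.float64(8.2)]
[324.5 132. ] [0.4409 0.3514 0.1377] [np.float64(0.0264), np.float64(0.0272)] [np.float64(97.4), np.float64(8.4)]
```

View pics/w1.png

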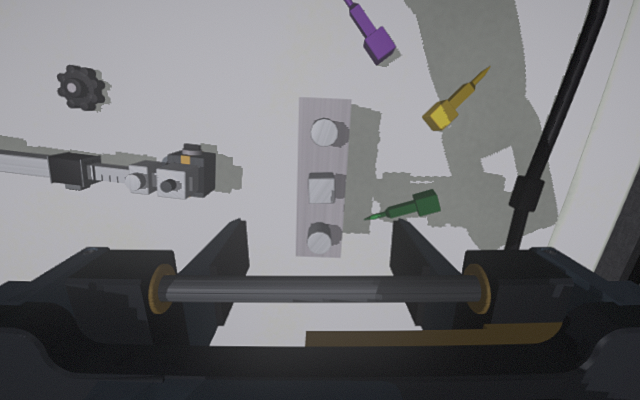

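The wrist view has the square cap at (321,188) between the round caps at (324,132) and (319,241), and all are inside the opening. I'll descend and grip.

```bash
python3 -m creep '{"linear":[[0.05,0.05,3],[0,0,3],[0,0,2.5],[0,0,1.5],[0,0,1.3],[0,0,0],[0,0,0],[0,0,0],[0,0,0],[0,0,0],[0,0,0]],"dr":[[0,0,0],[0,0,0],[0,0,0],[0,0,0],[0,0,0],[0,0,0],[0,0,0],[0,0,0],[0,0,0],[0,0,0],[0,0,0]],"gripper":[1,1,1,1,0.7,0.3,0.2,0.2,0.2,0.2,0.2]}' 25
python3 -m creep '{"linear":[[0,0,0],[0,0,-2],[0,0,-4],[0,0,-4],[0,0,-3],[0,0,0]],"dr":[[0,0,0],[0,0,0],[0,0,0],[0,0,0],[0,0,0],[0,0,0]],"gripper":[0.2,0.2,0.2,0.2,0.2,0.2]}' 25
python3 - <<'E'
from h import *
s=snap("wrist"); save(s,"w2"); X=cloud(s); P=pose(); np.savez("w2.npz",X=X,px=s["pixels"],C=s["C"],T=P,K=s["K"],dist=s["dist"])
L=(X-P[:3,3])@P[:3,:3]
m=(abs(L[...,0])<.05)&(abs(L[...,1])<.013)&(L[...,2]>-.03)&(L[...,2]<.03)
q=L[m]; print(P[:3,3].round(4),m.sum(),np.nanpercentile(q,[1,5,50,95,99],axis=0).round(4).tolist())
E
```

```text
time: 3.0
eef_pos: [0.5007, 0.3549, 0.1374]
ee_rot: [0.0, -0.065, 0.998, 0.0]
wrist_force: [-0.7, -0.2, 0.9]
width: 0.024
grasp_force: 0.0
time: 3.75
eef_pos: [0.5017, 0.3556, 0.2701]
ee_rot: [0.003, -0.065, 0.998, 0.001]
wrist_force: [-0.1, -0.2, 0.3]
width: 0.0184
grasp_force: 0.0
[0.5008 0.3551 0.2679] 227 [[-0.0158, -0.0127, -0.03], [-0.0135, -0.0126, -0.0298], [0.0149, 0.0091, -0.0246], [0.0168, 0.0124, -0.0174], [0.0171, 0.0128, -0.0165]]
```

View pics/w2.png

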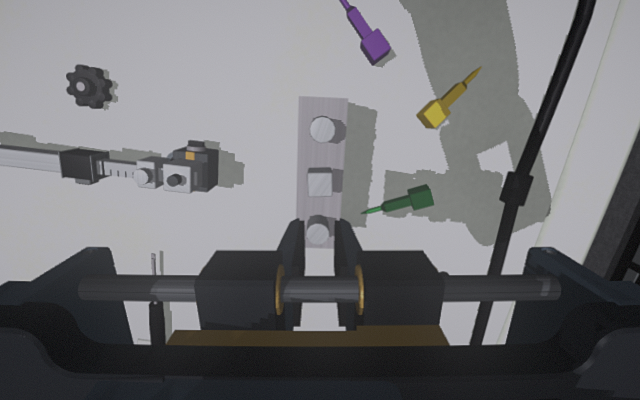

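The square cap at (320,182) is still in the stand, and the fingers, at (290..345, 225..330), closed on nothing. I'll check where the fingertips really are in tool coordinates.

```bash
python3 - <<'E'
from h import *
z=np.load("w2.npz"); X=z["X"]; T=z["T"]; L=(X-T[:3,3])@T[:3,:3]
for v in range(180,345,8):
    print(v,[tuple((L[v,u]*1000).round(0).astype(int).tolist()) if np.isfinite(L[v,u,0]) else None for u in (270,285,292,319,347,355,370)])
s=dict(K=z["K"]); 
def proj(p):
    c=np.linalg.inv(z["C"])@T@np.r_[p,1]; return cv2.projectPoints(c[None,:3],np.zeros(3),np.zeros(3),z["K"],z["dist"])[0].ravel().round(0)
for p in ([0,0,.006],[.016,-.01,.025],[-.016,-.01,.025],[.016,-.01,0]): print(p,proj(np.array(p)))
print(z["K"],z["dist"]); print(readout.get_obs())
E
```

```text
180 [(-28, -77, 267), (-28, -53, 266), (-29, -43, 269), (6, 0, 129), (-29, 45, 269), (-28, 57, 266), (-28, 81, 267)]
188 [(-41, -78, 268), (-41, -54, 266), (-41, -43, 268), (-4, 0, 131), (-41, 45, 266), (-41, 58, 267), (-41, 82, 266)]
196 [(-54, -79, 267), (-55, -55, 268), (-55, -43, 267), (-13, 0, 131), (-55, 46, 268), (-55, 58, 268), (-54, 82, 266)]
204 [(-68, -79, 267), (-68, -55, 267), (-68, -43, 265), (-33, 0, 162), (-68, 46, 267), (-68, 59, 267), (-68, 83, 267)]
212 [(-82, -80, 267), (-82, -55, 268), (-82, -44, 267), (-44, 0, 162), (-82, 46, 266), (-83, 59, 268), (-79, 82, 259)]
220 [(-96, -81, 267), (-96, -56, 268), (-96, -44, 267), (-47, 0, 142), (-95, 46, 264), (-96, 60, 266), (-96, 85, 267)]
228 [(-111, -82, 269), (-110, -56, 267), (17, -16, -32), (-52, 0, 131), (17, 16, -32), (-110, 60, 267), (-110, 85, 267)]
236 [(-126, -82, 269), (17, -19, -43), (17, -15, -43), (-62, 0, 130), (17, 15, -43), (17, 19, -43), (-125, 86, 267)]
244 [(-140, -83, 267), (16, -18, -52), (17, -14, -53), (-73, 0, 130), (17, 14, -52), (17, 18, -53), (-140, 87, 266)]
252 [(38, -17, -101), (17, -17, -6
[... 1684 characters left out ...]
: 3.8, 'joints': array([ 5.97961583e-01,  3.50096325e-01,  1.35067228e+00,  1.81875144e-05,
        1.43902602e+00, -1.10215322e+00]), 'joint_velocities': array([-0.0016158 ,  0.02433359,  0.053774  , -0.00115341, -0.00433326,
       -0.00065166]), 'joint_torque': array([ 6.33547286e-03, -4.59616935e+01, -2.57417214e+01,  3.15444129e-03,
        8.82048486e-02,  1.82799022e-04]), 'eef_pos': array([0.50083965, 0.35506814, 0.26790636]), 'ee_rot': array([ 7.69584523e-04, -6.46129842e-02,  9.97909993e-01,  4.64803117e-04]), 'wrist_force': array([-0.24947933,  0.33544833, -0.96171707]), 'ft_torque': array([ 0.01679119,  0.00103107, -0.0464496 ]), 'grasp_force': 0.0, 'width': 0.018231539374058595}
```

```bash
python3 - <<'E'
from h import *
z=np.load("side0.npz"); X=z["X"]; p=np.array([.226,.528])
def low(X,p,y):
    d=np.linalg.norm(X[...,:2]-p,axis=2); m=(d<.06)&(X[...,2]>.03)
    q=X[m]; q=q[np.argsort(q[:,2])][:400:50]; print(q.round(3).tolist())
low(X,p,0)
s=snap("side"); save(s,"s2"); X=cloud(s); P=pose(); print(P[:3,3])
m=(np.linalg.norm(X[...,:2]-P[:2,3],axis=2)<.06)&(X[...,2]>.15); q=X[m]; print(m.sum(),q[np.argsort(q[:,2])][:400:50].round(3).tolist())
z=np.load("w2.npz"); L=(z["X"]-z["T"][:3,3])@z["T"][:3,:3]
for v in range(218,230,2): print(v,[(L[v,u]*1000).round(0).tolist() for u in (292,296,300,304)])
E
```

```text
[[0.25, 0.57, 0.211], [0.254, 0.573, 0.22], [0.251, 0.574, 0.224], [0.243, 0.58, 0.229], [0.238, 0.583, 0.233], [0.236, 0.584, 0.238], [0.252, 0.579, 0.243], [0.244, 0.583, 0.247]]
[0.50026323 0.35469013 0.26650003]
5403 [[0.501, 0.369, 0.28], [0.511, 0.375, 0.288], [0.503, 0.373, 0.293], [0.519, 0.343, 0.299], [0.519, 0.345, 0.304], [0.503, 0.377, 0.31], [0.492, 0.376, 0.316], [0.509, 0.379, 0.322]]
218 [[-93.0, -44.0, 267.0], [-92.0, -38.0, 266.0], [-51.0, -24.0, 160.0], [-52.0, -19.0, 162.0]]
220 [[-96.0, -44.0, 267.0], [17.0, -14.0, -20.0], [-55.0, -24.0, 163.0], [-55.0, -19.0, 162.0]]
222 [[17.0, -16.0, -24.0], [17.0, -14.0, -24.0], [15.0, -12.0, -19.0], [16.0, -10.0, -20.0]]
224 [[17.0, -16.0, -27.0], [17.0, -14.0, -27.0], [16.0, -12.0, -23.0], [16.0, -9.0, -24.0]]
226 [[17.0, -16.0, -29.0], [17.0, -14.0, -29.0], [15.0, -12.0, -25.0], [15.0, -9.0, -25.0]]
228 [[17.0, -16.0, -32.0], [17.0, -13.0, -32.0], [15.0, -11.0, -29.0], [14.0, -9.0, -25.0]]
```

Both cameras put the real fingertips about 15–20 mm behind the reported TCP instead of 25 mm ahead of it. So the grasp must go about 4 cm deeper than the data say. I'll descend again, checking the force near the end.

```bash
python3 -m creep '{"linear":[[0,0.05,0],[0,0,0],[0,0,3],[0,0,4],[0,0,4],[0,0,3],[0,0,1.5],[0,0,0.5],[0,0,0]],"dr":[[0,0,0],[0,0,0],[0,0,0],[0,0,0],[0,0,0],[0,0,0],[0,0,0],[0,0,0],[0,0,0]],"gripper":[1,1,1,1,1,1,1,1,1]}' 25
python3 -m creep '{"linear":[[0,0,0.5],[0,0,0.3],[0,0,0],[0,0,0],[0,0,0],[0,0,0],[0,0,0],[0,0,0],[0,0,0]],"dr":[[0,0,0],[0,0,0],[0,0,0],[0,0,0],[0,0,0],[0,0,0],[0,0,0],[0,0,0],[0,0,0]],"gripper":[1,1,0.6,0.2,0.2,0.2,0.2,0.2,0.2]}' 25
```

```text
time: 4.97
eef_pos: [0.501, 0.3558, 0.108]
ee_rot: [0.001, -0.065, 0.998, 0.0]
wrist_force: [0.2, -0.4, 0.2]
width: 0.0913
grasp_force: 0.0
time: 6.1
eef_pos: [0.5007, 0.3556, 0.0994]
ee_rot: [0.0, -0.065, 0.998, 0.0]
wrist_force: [0.5, 0.9, 0.2]
width: 0.0279
grasp_force: 25.0
```

The pointer is gripped, at width 27.9 mm and 25 N. I'll lift and carry it to a viewing position beside the head.

```bash
python3 -m creep '{"linear":[[0,0,-1],[0,0,-3],[0,0,-4],[0,0,-4],[0,0,-2],[0,0,0]],"dr":[[0,0,0],[0,0,0],[0,0,0],[0,0,0],[0,0,0],[0,0,7]],"gripper":[0.2,0.2,0.2,0.2,0.2,0.2]}' 25
python3 - <<'E'
from h import *
go([0.583,-0.157,0.24],90.4)
E
```

```text
time: 6.85
eef_pos: [0.5013, 0.3559, 0.2423]
ee_rot: [0.002, -0.002, 1.0, 0.001]
wrist_force: [-0.3, 0.5, -2.0]
width: 0.0276
grasp_force: 25.0
now [0.5013 0.3559 0.2423] turn [ 0.15  0.23 -0.19] shift cm [ -7.81 -51.35   0.23]
```

```bash
python3 -m creep '{"linear":[[-0.3,-2,0],[-0.7,-4.5,0],[-0.7,-4.5,0],[-0.7,-4.5,0],[-0.7,-4.5,0],[-0.7,-4.5,0],[-0.7,-4.5,0],[-0.7,-4.5,0],[-0.7,-4.5,0],[-0.7,-4.5,0],[-0.7,-4.5,0],[-0.5,-3,0],[0,-1.4,0],[0,0,0],[0,0,0]],"dr":[[0,0,0],[0,0,0],[0,0,0],[0,0,0],[0,0,0],[0,0,0],[0,0,0],[0,0,0],[0,0,0],[0,0,0],[0,0,0],[0,0,0],[0,0,0],[0,0,0],[0,0,0]],"gripper":[0.2,0.2,0.2,0.2,0.2,0.2,0.2,0.2,0.2,0.2,0.2,0.2,0.2,0.2,0.2]}' 25
python3 - <<'E'
from h import *
s=snap("wrist"); save(s,"w3"); X=cloud(s); P=pose(); np.savez("w3.npz",X=X,px=s["pixels"],C=s["C"],T=P,K=s["K"],dist=s["dist"],D=s["depth"])
print(P.round(4).tolist())
E
```

```text
time: 8.72
eef_pos: [0.5818, -0.157, 0.2394]
ee_rot: [-0.0, -0.004, 1.0, 0.0]
wrist_force: [-0.4, -0.0, -2.3]
width: 0.0283
grasp_force: 25.0
[[-1.0, -0.0086, -0.0002, 0.582], [-0.0086, 1.0, 0.0006, -0.1568], [0.0002, 0.0006, -1.0, 0.2394], [0.0, 0.0, 0.0, 1.0]]
```

View pics/w3.png

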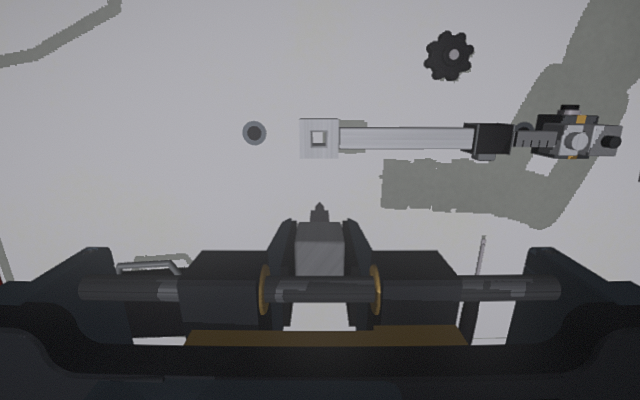

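The wrist view shows the socket in the head at (318,137) and the floor hole at (254,133). The pointer is held upright between the fingers, with its cap at (320,248) and its tip at (320,206).

```bash
python3 - <<'E'
from h import *
z=np.load("w3.npz"); s={k:z[k] for k in ("C","K","dist")}; X=z["X"]; H=X[...,2]; T=z["T"]; L=(X-T[:3,3])@T[:3,:3]
def rect(M,zz,n):
    c=max(cv2.findContours(M.astype(np.uint8),cv2.RETR_EXTERNAL,cv2.CHAIN_APPROX_NONE)[0],key=cv2.contourArea)
    r=cv2.minAreaRect(c); b=plane(s,cv2.boxPoints(r),zz); print(n,np.round(r[0],1),b.mean(0).round(4),[np.linalg.norm(b[i]-b[i+1]).round(4) for i in (0,1)],[np.degrees(np.arctan2(*(b[i+1]-b[i])[[1,0]])).round(2) for i in (0,1)])
box=np.zeros(H.shape,bool); box[108:166,290:339]=1
top=(abs(H-.087)<.006)&box; rect(top,.087,"head"); print(np.nanmedian(H[top]))
hole=box&~top; hole[:125]=0; hole[150:]=0; hole[:,:305]=0; hole[:,332:]=0; rect(hole,.087,"hole")
# bar/tube edges line for gauge direction (tube top z~.08)
M=((H>.06)&(H<.1)); M[:,:345]=0; M[:,465:]=0; M[:110]=0;M[165:]=0
us=np.arange(348,460,4); e=np.array([[u,np.flatnonzero(M[:,u]).mean()] for u in us]); p=plane(s,e,.08); f=np.polyfit(p[:,1],p[:,0],1); print("tube dir deg",np.degrees(np.arctan2(-1,-f[0])), "x at y", np.polyval(f,[-.157,.043]))
# dark collar
d=(z["px"].max(2)<70)&(H>.08)&(H<.095); d[:,:465]=0; d[:,520:]=0; rect(d,.087,"collar")
d=(z["px"].max(2)<90)&(H<.02); d[:120]=0; d[146:]=0; d[:,:243]=0; d[:,267:]=0; rect(d,0,"floorhole")
# held cap in tool coords
q=L[250:270,305:336].reshape(-1,3); print("cap top z",np.nanmedian(q,0).round(4))
for v in range(216,280,4): print(v,(L[v,320]*1000).round(0).tolist(), end=" ")
for v in range(202,222,2): print(v,(L[v,[316,320,324]]*1000).round(0).tolist())
E
```

```text
head [318.5 138.5] [ 0.5322 -0.1586  0.087 ] [np.float64(0.0433), np.float64(0.0436)] [np.float64(90.47), np.float64(1.49)]
0.08796416841875448
hole [319.  138.5] [ 0.5319 -0.158   0.087 ] [np.float64(0.0135), np.float64(0.0145)] [np.float64(90.47), np.float64(0.79)]
tube dir deg -89.32734030965342 x at y [0.53147085 0.52912272]
collar [494.5 138.5] [0.5295 0.0432 0.087 ] [np.float64(0.043), np.float64(0.0335)] [np.float64(91.11), np.float64(10.87)]
floorhole [253.5 132.5] [ 0.5325 -0.2507  0.    ] [np.float64(0.0184), np.float64(0.0181)] [np.float64(90.25), np.float64(-2.66)]
cap top z [ 0.0023 -0.0004 -0.0385]
216 [6.0, -0.0, 19.0] 220 [6.0, -0.0, 12.0] 224 [13.0, -0.0, -12.0] 228 [13.0, -0.0, -19.0] 232 [13.0, -0.0, -25.0] 236 [13.0, -0.0, -30.0] 240 [13.0, -0.0, -36.0] 244 [12.0, -0.0, -39.0] 248 [9.0, -0.0, -38.0] 252 [7.0, -0.0, -38.0] 256 [5.0, -0.0, -39.0] 260 [2.0, -0.0, -38.0] 264 [-1.0, -0.0, -38.0] 268 [-3.0, -0.0, -38.0] 272 [-6.0, -0.0, -38.0] 276 [33.0, -1.0, -105.0] 202 [[-53.0, -5.0, 238.0], [1.0, -0.0, 71.0], [-53.0, 7.0, 240.0]]
204 [[-56.0, -5.0, 239.0], [3.0, -0.0, 58.0], [-57.0, 7.0, 241.0]]
206 [[2.0, -4.0, 55.0], [3.0, -0.0, 53.0], [-59.0, 7.0, 238.0]]
208 [[2.0, -3.0, 51.0], [3.0, -0.0, 47.0], [0.0, 3.0, 56.0]]
210 [[7.0, -3.0, 32.0], [6.0, -0.0, 34.0], [6.0, 3.0, 34.0]]
212 [[6.0, -3.0, 29.0], [6.0, -0.0, 30.0], [6.0, 3.0, 28.0]]
214 [[7.0, -3.0, 23.0], [6.0, -0.0, 25.0], [7.0, 3.0, 23.0]]
216 [[6.0, -3.0, 20.0], [6.0, -0.0, 19.0], [7.0, 3.0, 19.0]]
218 [[6.0, -3.0, 16.0], [6.0, -0.0, 17.0], [6.0, 3.0, 17.0]]
220 [[6.0, -3.0, 12.0], [6.0, -0.0, 12.0], [6.0, 3.0, 12.0]]
```

All the measurements agree with the given sizes: head 43 mm, height 0.088, gauge direction -89.4°, hole centre (0.532, -0.158). The held pointer's axis is 1 mm along tool -x. Next I move over the socket and partly lower, then check.

```bash
python3 -m creep '{"linear":[[2,-0.08,0],[2.1,0,0],[1,0,0],[0,0,0],[0,0,2],[0,0,3],[0,0,3],[0,0,2],[0,0,0],[0,0,0]],"dr":[[0,0,0],[0,0,0],[0,0,0],[0,0,0],[0,0,0],[0,0,0],[0,0,0],[0,0,0],[0,0,0],[0,0,0]],"gripper":[0.2,0.2,0.2,0.2,0.2,0.2,0.2,0.2,0.2,0.2]}' 25
python3 - <<'E'
from h import *
s=snap("wrist"); save(s,"w4"); X=cloud(s); T=pose(); L=(X-T[:3,3])@T[:3,:3]
print(T[:3,3].round(4))
for v in range(190,232,3): print(v,(L[v,[312,320,328]]*1000).round(0).tolist())
go([0.531,-0.158,0.0805],90.5)
cv2.imwrite("pics/w4c.png",cv2.resize(s["pixels"][130:280,230:410,::-1],None,fx=4,fy=4,interpolation=cv2.INTER_CUBIC))
E
```

```text
time: 10.02
eef_pos: [0.5324, -0.1593, 0.1402]
ee_rot: [0.001, -0.004, 1.0, -0.0]
wrist_force: [0.1, -0.0, -2.3]
width: 0.0277
grasp_force: 25.0
[ 0.5324 -0.1593  0.1405]
190 [[17.0, -7.0, 53.0], [17.0, 0.0, 53.0], [17.0, 7.0, 53.0]]
193 [[15.0, -7.0, 52.0], [14.0, 0.0, 53.0], [15.0, 7.0, 52.0]]
196 [[12.0, -7.0, 52.0], [12.0, 0.0, 53.0], [12.0, 7.0, 53.0]]
199 [[9.0, -7.0, 53.0], [9.0, 0.0, 53.0], [9.0, 7.0, 53.0]]
202 [[5.0, -7.0, 56.0], [1.0, 0.0, 71.0], [-21.0, 10.0, 139.0]]
205 [[3.0, -7.0, 55.0], [3.0, 0.0, 55.0], [-25.0, 10.0, 140.0]]
208 [[1.0, -7.0, 55.0], [3.0, 0.0, 49.0], [-8.0, 8.0, 79.0]]
211 [[6.0, -6.0, 31.0], [6.0, 0.0, 31.0], [6.0, 6.0, 32.0]]
214 [[6.0, -6.0, 24.0], [6.0, 0.0, 24.0], [6.0, 6.0, 25.0]]
217 [[6.0, -6.0, 18.0], [6.0, -0.0, 18.0], [6.0, 6.0, 18.0]]
220 [[6.0, -6.0, 13.0], [6.0, -0.0, 12.0], [6.0, 6.0, 12.0]]
223 [[13.0, -5.0, -11.0], [13.0, -0.0, -11.0], [13.0, 5.0, -10.0]]
226 [[13.0, -5.0, -16.0], [13.0, -0.0, -17.0], [13.0, 5.0, -15.0]]
229 [[13.0, -5.0, -21.0], [13.0, -0.0, -21.0], [13.0, 5.0, -21.0]]
now [ 0.5324 -0.1593  0.1405] turn [-0.04  0.14 -0.08] shift cm [0.14 0.14 6.  ]
```

View pics/w4c.png

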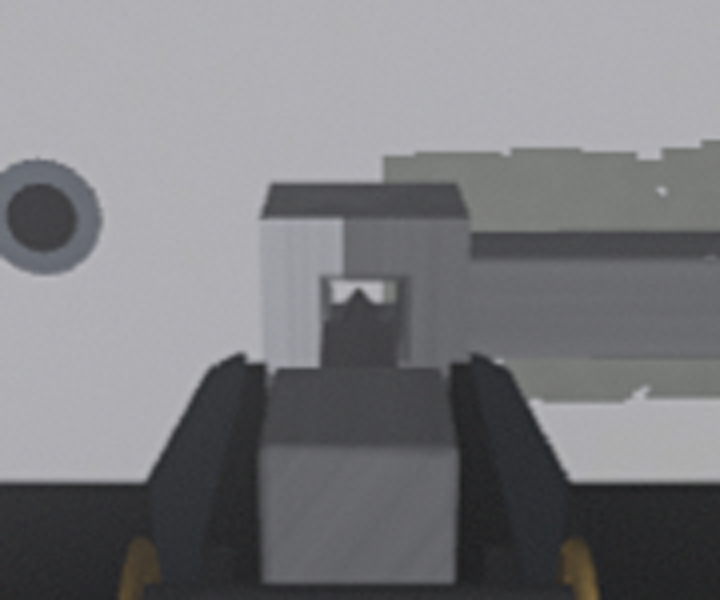

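The crop shows the rod tip going into the socket. The shank's centre (crop x 360) is about 1.1 mm left of the hole's and head's centre (366), and the head's edge gives +1 mm along tool x. I'll correct both and lower in stages.

```bash
python3 -m creep '{"linear":[[0.1,0.12,0],[0,0,0],[0,0,0.8],[0,0,0.8],[0,0,0.7],[0,0,0]],"dr":[[0,0,0],[0,0,0],[0,0,0],[0,0,0],[0,0,0],[0,0,0]],"gripper":[0.2,0.2,0.2,0.2,0.2,0.2]}' 25
python3 -m creep '{"linear":[[0,0,0.6],[0,0,0.6],[0,0,0.6],[0,0,0.6],[0,0,0.6],[0,0,0]],"dr":[[0,0,0],[0,0,0],[0,0,0],[0,0,0],[0,0,0],[0,0,0]],"gripper":[0.2,0.2,0.2,0.2,0.2,0.2]}' 25
python3 - <<'E'
from h import *
r=[readout.get_obs()["eef_pos"] for _ in range(3)]; print(r)
E
```

```text
time: 10.82
eef_pos: [0.5306, -0.1579, 0.1156]
ee_rot: [0.0, -0.003, 1.0, 0.0]
wrist_force: [3.1, 0.1, -3.2]
width: 0.0278
grasp_force: 25.0
time: 11.58
eef_pos: [0.5306, -0.158, 0.0857]
ee_rot: [0.0, -0.004, 1.0, 0.0]
wrist_force: [4.2, 0.1, -4.6]
width: 0.028
grasp_force: 25.0
[array([ 0.53060791, -0.15799699,  0.08568047]), array([ 0.53060791, -0.15799699,  0.08568047]), array([ 0.53060791, -0.15799699,  0.08568047])]
```

It is sliding in, with a side force of about 4 N. Last few millimetres now.

```bash
python3 -m creep '{"linear":[[0.03,0,0.3],[0,0,0.2],[0,0,0.1],[0,0,0]],"dr":[[0,0,0],[0,0,0],[0,0,0],[0,0,0]],"gripper":[0.2,0.2,0.2,0.2]}' 25
python3 -m creep '{"linear":[[0,0,0.1],[0,0,0]],"dr":[[0,0,0],[0,0,0]],"gripper":[0.2,0.2]}' 25
```

```text
time: 12.08
eef_pos: [0.5307, -0.1581, 0.0814]
ee_rot: [0.001, -0.004, 1.0, -0.0]
wrist_force: [4.0, 1.0, 5.0]
width: 0.0276
grasp_force: 25.0
time: 12.32
eef_pos: [0.5307, -0.1581, 0.0813]
ee_rot: [0.001, -0.004, 1.0, -0.0]
wrist_force: [2.0, 1.4, 11.7]
width: 0.0279
grasp_force: 25.0
```

The cap is seated, with a downward reaction of 12 N. I'll open, rise and check the fit.

```bash
python3 -m creep '{"linear":[[0,0,-0.1],[0,0,0],[0,0,0],[0,0,0],[0,0,-1],[0,0,-3],[0,0,-4],[0,0,-4],[0,0,-2],[0,0,0],[0,0,0]],"dr":[[0,0,0],[0,0,0],[0,0,0],[0,0,0],[0,0,0],[0,0,0],[0,0,0],[0,0,0],[0,0,0],[0,0,0],[0,0,0]],"gripper":[0.5,1,1,1,1,1,1,1,1,1,1]}' 25
python3 - <<'E'
from h import *
s=snap("wrist"); save(s,"w5"); X=cloud(s); H=X[...,2]; print(pose()[:3,3].round(4))
M=((H>.108)&(H<.13)&(abs(X[...,0]-.532)<.04)&(abs(X[...,1]+.158)<.04)).astype(np.uint8)
print("cap top z",np.nanmedian(H[M>0]))
c=max(cv2.findContours(M,cv2.RETR_EXTERNAL,cv2.CHAIN_APPROX_NONE)[0],key=cv2.contourArea); r=cv2.minAreaRect(c); print(r,plane(s,[r[0]],.119))
M=((H>.08)&(H<.095)&(abs(X[...,0]-.532)<.04)&(abs(X[...,1]+.158)<.03)); print("head",np.nanmedian(H[M]),np.nanpercentile(X[M],[1,99],axis=0).round(4).tolist())
d=(s["pixels"].max(2)<70)&(H>.08)&(H<.095)&(X[...,1]>0)&(X[...,1]<.09)
print("collar",d.sum(),np.nanpercentile(X[d],[2,50,98],axis=0).round(4).tolist())
go([0.5295,0.043,0.20],0.6)
E
```

```text
time: 13.7
eef_pos: [0.5293, -0.1578, 0.2195]
ee_rot: [-0.001, -0.004, 1.0, 0.0]
wrist_force: [-0.4, -0.0, -0.5]
width: 0.0912
grasp_force: 0.0
[ 0.5291 -0.1577  0.2191]
cap top z 0.11973379391703154
((319.0, 194.0), (28.0, 26.0), 90.0) [[ 0.529435   -0.15849382  0.119     ]]
head 0.08767963310165156 [[0.5101, -0.1797, 0.0803], [0.5535, -0.1283, 0.0943]]
collar 1234 [[0.513, 0.0194, 0.0805], [0.5287, 0.0402, 0.0878], [0.5467, 0.0708, 0.0894]]
now [ 0.5291 -0.1577  0.2191] turn [-7.000e-02 -1.400e-01  8.981e+01] shift cm [20.07  0.25  1.91]
```

View pics/w5.png

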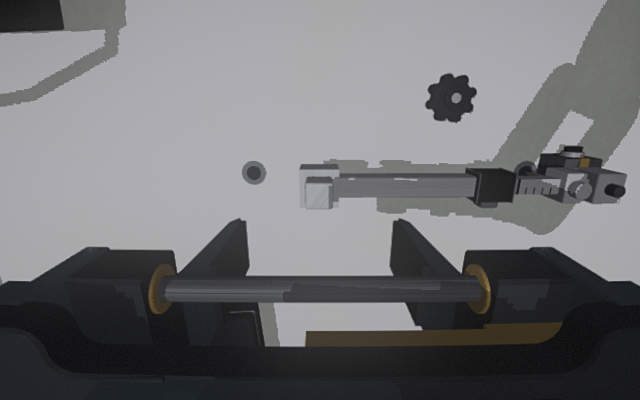

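The cap top is at 0.1197 and the head at 0.0877, a difference of 32 mm, so the pointer is fully home. The picture shows its cap at (319,190) on the head, and the collar at (490,186). I'll turn 90° and go above the collar.

```bash
python3 -m creep '{"linear":[[0,0,0],[0,0,0],[0,0,0],[0,0,0],[0,0,0],[0,0,0],[0,0,0],[0,0,0],[0,0,0],[2.5,0,0],[4.5,0.2,0],[5,0,0],[4.5,0,0],[2.5,0,0],[1,0,0],[0,0,0],[0,0,0]],"dr":[[0,0,10],[0,0,10],[0,0,10],[0,0,10],[0,0,10],[0,0,10],[0,0,10],[0,0,10],[0,0,10],[0,0,0],[0,0,0],[0,0,0],[0,0,0],[0,0,0],[0,0,0],[0,0,0],[0,0,0]],"gripper":[1,1,1,1,1,1,1,1,1,1,1,1,1,1,1,1,1]}' 25
python3 - <<'E'
from h import *
s=snap("wrist"); save(s,"w6"); X=cloud(s); H=X[...,2]; T=pose(); print(T[:3,3].round(4)); L=(X-T[:3,3])@T[:3,:3]
d=(s["pixels"].max(2)<70)&(H>.082)&(H<.092)&(abs(L[...,0])<.06)&(abs(L[...,1])<.03)
v,u=np.nonzero(d); print("px",u.min(),u.max(),v.min(),v.max(),"collar top tool",np.nanpercentile(L[d],[2,50,98],axis=0).round(4).tolist())
go([0.531,0.0425,0.036],0.6)
E
```

```text
time: 15.88
eef_pos: [0.5304, 0.0411, 0.22]
ee_rot: [-0.0, 0.705, 0.709, -0.0]
wrist_force: [-0.2, -0.0, 0.3]
width: 0.0915
grasp_force: 0.0
[0.5305 0.041  0.2201]
px 305 335 164 200 collar top tool [[-0.0175, -0.016, 0.1306], [0.0043, 0.0016, 0.1322], [0.02, 0.0151, 0.1339]]
now [0.5305 0.041  0.2201] turn [-0.02  0.02 -0.26] shift cm [ 0.15  0.05 18.41]
```

View pics/w6.png

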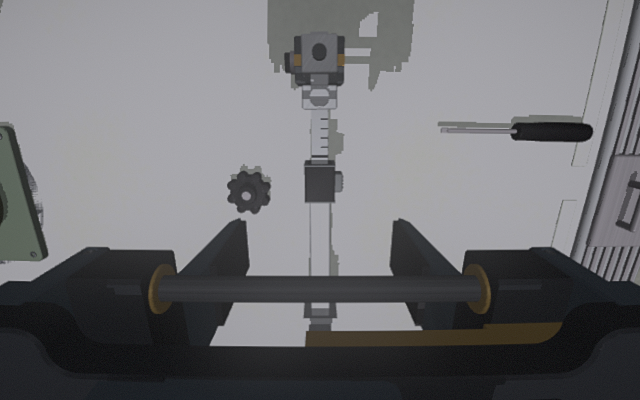

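The view shows the collar at (320,182), centred between the fingers, with the button at (338,182) on the screwdriver (+x) side. The nut at (249,188) is clear. I'll descend and squeeze.

```bash
python3 -m creep '{"linear":[[0.15,0.1,2],[0,0,4],[0,0,4],[0,0,4],[0,0,2.5],[0,0,1.4],[0,0,0.5],[0,0,0]],"dr":[[0,0,0],[0,0,0],[0,0,0],[0,0,0],[0,0,0],[0,0,0],[0,0,0],[0,0,0]],"gripper":[1,1,1,1,1,1,1,1]}' 22
python3 -m creep '{"linear":[[0,0,0],[0,0,0],[0,0,0],[0,0,0],[0,0,0],[0,0,0],[0,0,0]],"dr":[[0,0,0],[0,0,0],[0,0,0],[0,0,0],[0,0,0],[0,0,0],[0,0,0]],"gripper":[0.6,0.3,0.3,0.3,0.3,0.3,0.3]}' 22
```

```text
time: 16.92
eef_pos: [0.5321, 0.0434, 0.0369]
ee_rot: [0.0, 0.705, 0.71, 0.0]
wrist_force: [-0.0, -0.4, -0.5]
width: 0.0908
grasp_force: 0.0
time: 17.8
eef_pos: [0.5321, 0.0438, 0.0365]
ee_rot: [0.0, 0.704, 0.71, 0.001]
wrist_force: [2.5, 1.4, -0.5]
width: 0.0369
grasp_force: 22.0
```

Width is 36.9 mm at 22 N, so the button is fully in. I'll draw the arm out 88 mm, then read the scale.

```bash
python3 -m creep '{"linear":[[-0.3,0,0],[-0.7,0,0],[-1,0,0],[-1,0,0],[-1,0,0],[-1,0,0],[-1,0,0],[-1,0,0],[-0.8,0,0],[-0.6,0,0],[-0.4,0,0],[0,0,0],[0,0,0]],"dr":[[0,0,0],[0,0,0],[0,0,0],[0,0,0],[0,0,0],[0,0,0],[0,0,0],[0,0,0],[0,0,0],[0,0,0],[0,0,0],[0,0,0],[0,0,0]],"gripper":[0.3,0.3,0.3,0.3,0.3,0.3,0.3,0.3,0.3,0.3,0.3,0.3,0.3]}' 22
python3 - <<'E'
from h import *
s=snap("wrist"); save(s,"w7"); T=pose(); print(T[:3,3].round(4))
X=cloud(s); H=X[...,2]; L=(X-T[:3,3])@T[:3,:3]; np.savez("w7.npz",X=X,px=s["pixels"],C=s["C"],T=T,K=s["K"],dist=s["dist"])
g=s["pixels"].mean(2)
for v in range(0,260,2): print(v,int(g[v,316:325].mean()),(L[v,320]*1000).round(0).tolist(),end="; ")
cv2.imwrite("pics/w7c.png",cv2.resize(s["pixels"][0:250,240:400,::-1],None,fx=2.4,fy=2.4,interpolation=cv2.INTER_CUBIC))
E
```

```text
time: 19.42
eef_pos: [0.533, -0.045, 0.0365]
ee_rot: [0.001, 0.705, 0.709, 0.001]
wrist_force: [5.1, 2.3, -1.1]
width: 0.0368
grasp_force: 22.0
[ 0.533  -0.045   0.0365]
0 91 [126.0, 0.0, -45.0]; 2 116 [125.0, 0.0, -44.0]; 4 115 [125.0, 0.0, -42.0]; 6 115 [124.0, 0.0, -44.0]; 8 115 [123.0, 0.0, -44.0]; 10 115 [122.0, 0.0, -44.0]; 12 115 [122.0, 0.0, -43.0]; 14 116 [121.0, 0.0, -44.0]; 16 116 [120.0, 0.0, -43.0]; 18 117 [119.0, 0.0, -44.0]; 20 93 [119.0, 0.0, -44.0]; 22 49 [117.0, 0.0, -45.0]; 24 50 [117.0, 0.0, -44.0]; 26 49 [116.0, 0.0, -43.0]; 28 71 [116.0, 0.0, -43.0]; 30 119 [115.0, 0.0, -44.0]; 32 117 [114.0, 0.0, -44.0]; 34 117 [113.0, 0.0, -44.0]; 36 117 [112.0, 0.0, -44.0]; 38 117 [112.0, 0.0, -42.0]; 40 117 [111.0, 0.0, -43.0]; 42 118 [110.0, 0.0, -44.0]; 44 118 [109.0, 0.0, -44.0]; 46 119 [108.0, 0.0, -44.0]; 48 85 [107.0, 0.0, -44.0]; 50 64 [107.0, 0.0, -44.0]; 52 118 [106.0, 0.0, -45.0]; 54 119 [105.0, 0.0, -44.0]; 56 119 [104.0, 0.0, -43.0]; 58 119 [103.0, 0.0, -43.0]; 60 118 [102.0, 0.0, -44.0]; 62 118 [102.0, 0.0, -44.0]; 64 118 [101.0, 0.0, -44.0]; 66 118 [100.0, 0.0,
[... 1953 characters left out ...]
, 0.0, -45.0]; 210 114 [32.0, 0.0, -44.0]; 212 114 [31.0, 0.0, -42.0]; 214 114 [30.0, 0.0, -43.0]; 216 114 [29.0, 0.0, -43.0]; 218 110 [28.0, 0.0, -44.0]; 220 71 [27.0, 0.0, -45.0]; 222 115 [26.0, 0.0, -44.0]; 224 114 [24.0, 0.0, -43.0]; 226 113 [23.0, 0.0, -43.0]; 228 113 [22.0, 0.0, -42.0]; 230 113 [21.0, 0.0, -44.0]; 232 107 [19.0, 0.0, -42.0]; 234 49 [19.0, 0.0, -44.0]; 236 53 [19.0, 0.0, -47.0]; 238 61 [20.0, 0.0, -51.0]; 240 80 [19.0, 0.0, -52.0]; 242 63 [18.0, 0.0, -52.0]; 244 41 [16.0, 0.0, -51.0]; 246 43 [16.0, 0.0, -51.0]; 248 42 [15.0, 0.0, -52.0]; 250 42 [14.0, 0.0, -52.0]; 252 42 [13.0, 0.0, -53.0]; 254 41 [11.0, 0.0, -51.0]; 256 39 [10.0, 0.0, -51.0]; 258 63 [10.0, 0.0, -52.0];
```

View pics/w7c.png

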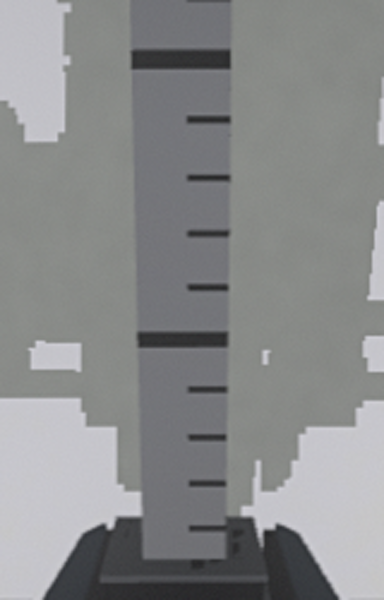

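The crop shows the long marks 50 and 100 at image rows 24.5 and 141, the 140 mark at row 220, and the collar edge at row 233. The two long marks measure 50.3 mm apart. The reading is about 147.4 mm, so I draw 2.5 mm more.

```bash
python3 -m creep '{"linear":[[-0.15,0,0],[-0.1,0,0],[0,0,0],[0,0,0],[0,0,0],[0,0,0]],"dr":[[0,0,0],[0,0,0],[0,0,0],[0,0,0],[0,0,0],[0,0,0]],"gripper":[0.3,0.3,0.3,0.3,0.3,0.3]}' 22
python3 - <<'E'
from h import *
s=snap("wrist"); T=pose(); print(T[:3,3].round(4)); g=s["pixels"].mean(2)[:,316:325].mean(1)
def X(v): return ((plane(s,[[320,v]],0.0800)-T[:3,3])@T[:3,:3])[0,0]*1000
d=g<95; runs=[]; v=0
while v<245:
    if d[v]:
        a=v
        while d[v] and v<245: v+=1
        w=np.clip(117-g[a-1:v+1],0,None); r=np.arange(a-1,v+1); runs.append((a,v,round(float((w*r).sum()/w.sum()),1)))
    v+=1
for r in runs: print(r,round(X(r[2]),1),"start",round(X(r[0]-.5),1))
E
```

```text
time: 20.23
eef_pos: [0.533, -0.0472, 0.0365]
ee_rot: [0.001, 0.705, 0.71, 0.001]
wrist_force: [4.9, 2.3, -1.7]
width: 0.0368
grasp_force: 22.0
[ 0.533  -0.0472  0.0365]
(15, 23, 18.4) 119.2 start 120.7
(43, 46, 43.7) 109.2 start 109.7
(67, 70, 68.3) 99.1 start 99.9
(91, 94, 91.8) 89.1 start 89.7
(113, 116, 114.4) 79.1 start 80.0
(133, 140, 136.3) 69.1 start 70.8
(157, 159, 157.4) 59.0 start 59.5
(177, 179, 177.7) 49.0 start 49.6
(196, 199, 196.9) 39.1 start 39.8
(215, 217, 215.7) 29.0 start 29.6
(231, 245, 238.1) 16.4 start 20.8
```

```bash
python3 - <<'E'
from h import *
s=snap("wrist"); T=pose(); X=cloud(s); L=(X-T[:3,3])@T[:3,:3]; g=s["pixels"].mean(2)
for v in range(228,246): print(v,int(g[v,310:331].mean()),(np.nanmean(L[v,310:331],0)*1000).round(1)[[0,2]].tolist(),((plane(s,[[320,v]],.088)-T[:3,3])@T[:3,:3])[0,0].round(4), end="; ")
m=[u for u in range(306,312)]; print([int(g[v,308:314].mean()) for v in range(226,240)])
print(readout.get_obs()["joint_velocities"].round(4), readout.get_obs()["width"])
E
```

```text
228 113 [22.3, -43.7] 0.0255; 229 115 [21.5, -43.3] 0.025; 230 108 [21.1, -43.6] 0.0245; 231 69 [20.6, -43.7] 0.0239; 232 46 [20.0, -43.7] 0.0234; 233 55 [19.6, -44.0] 0.0229; 234 61 [19.5, -45.1] 0.0223; 235 62 [19.6, -46.6] 0.0218; 236 62 [19.5, -47.7] 0.0213; 237 61 [19.5, -48.9] 0.0207; 238 61 [19.5, -50.0] 0.0202; 239 66 [19.5, -51.2] 0.0196; 240 79 [19.2, -51.8] 0.0191; 241 78 [18.7, -51.9] 0.0186; 242 64 [18.2, -52.0] 0.018; 243 43 [17.3, -51.1] 0.0175; 244 41 [16.9, -51.5] 0.0169; 245 42 [16.3, -51.4] 0.0164; [114, 114, 114, 115, 109, 70, 45, 48, 54, 59, 61, 62, 62, 67]
[ 0.      0.     -0.0001 -0.0002  0.     -0.0007] 0.03658894729249222
```

The collar's near face is at tool x = 19.5 mm and the 140 mark at 29.0 mm, so the reading is 149.5 mm. The arm is at rest, gripped at 22 N with the button fully in. I'm handing in.

```bash
python3 -c "
from plant import workorder; print(workorder.hand_in())"
```

```text
the job is handed in; nothing more can be done
None
```

I handed the job in with the square-shank pointer fully home in the socket and the arm held at about 149.5 mm (target 150). The collar was gripped at 22 N with the button squeezed in; the hand-in returned no verdict.

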